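# Crank the photometer's next cell under the reading head

## Robot

A 6-joint arm with a two-finger parallel gripper is mounted at the origin on the work surface. World frame = base frame: x ahead of the robot, y to its left, z up, the work surface at z = 0. Lengths are in m, angles in rad, forces in N, time in s.
With the tool pointing down it reaches from about 0.4 to 0.825 m from the base axis. Payload 7 kg.
Tool frame: the origin (TCP) lies between the finger pads, 19 mm behind the fingertips; this is the grasp point; z points along the fingers, y is the line along which they close (so a half turn about z gives the same grasp; the last joint's range is limited). The gripper opens to 88 mm and grips with 3 to 60 N. Pads are 19 mm wide; open, the fingers measure 130 mm over their backs; the gripper's body (78 mm by 193 mm) begins 47 mm behind the grasp point.
Start: joints at [1.636, 0.359, 0.012, 0, -1.224, -0.288], TCP at [0.149, 0.658, 0.245] pointing down, gripper open.
Joint ranges: [-3.07, 3.07], [-1.43, 2.12], [-1.02, 1.25], [-3.03, 1.67], [-3.05, -0], [-3.03, 3.03]. Speed limits (rad/s): [2.39, 2.39, 3.01, 3.14, 3.14, 3.14].

## Interface

Orientations are given as a rotation vector (axis times angle).
In Python, from station import readout, read_camera, camera_info, manip, finder gives the robot as it stands.
- The arm moves only by the tool move_arm, never from a script. Its arguments are lists of equal length, an entry for each row: "hand": the closure, from 0 (fully open) to 1 (shut); "linear": the shift along the tool's x, y, z in mm, a list of three; "yaw": the turn about the tool's z in degrees. A call has 1 to 12 rows; each row is the pose to reach, as a shift and turn from the pose commanded when the call began, along the tool's axes at that moment; what a row does not reach only later rows make up. A row lasts 1/10 s, in which the tool goes at most 50 mm and 8.59 degrees, less where a joint would pass 70% of its speed; a pose out of reach is approached as far as the arm can. A call with a gripper value outside its range is refused whole. The fingers move at their own pace and stop on an object; the grip force is fixed at half the most. Time passes only in rows, so rows that repeat a pose let the fingers close. It gives the time, the measured TCP pose, the force, the opening and the grip force at its end, in the units of the state.
- readout.observe(): the state, without advancing time (a new reading comes with each control period).
- read_camera(name): name is "side" or "top"; returns the picture (400x640x3 uint8, red, green, blue); there is no depth.
- camera_info(name): a dict with "fx", "fy", "cx", "cy" (pixels), "k1" (the pictures are not rectified: a ray, as slopes to the right and down, at radius r is drawn at 1 + k1 r^2 times it, then the intrinsics apply), "T" (4x4, takes a point from camera to world coordinates). Camera axes: x right, y down, z forward; pixel columns grow to the right and rows downward; lengths in m; the calibration is good to about 2 mm. A picture is of the moment at which its call begins. camera_info takes no time and is no camera call.
- manip.finish_job(): hands the job in; it is judged then, once.
Trained networks look in the newest picture that a camera, given by its name, has taken for a name from the list of things; names that differ only in an ending like _2 or _b are one class to them, and where a whole thing is asked for, a point or a joint stands for the part that bears it (a point fixed in the world has none). Each returns a list of dicts, best first, with "score" (0 to 1); they miss things now and then, are a little off and sometimes report something else, mostly with a low value. They report only what shows in the picture. A call takes as long as a camera call.
- finder.masks_of(camera, query): "region" (400x640 bool, what is visible of it) and "rect" ([left, top, right, bottom] in pixels, round what is visible of it).
The state is a dict: "time_s": time; "q": joint angles; "joint_vel": joint speeds; "joint_efforts": joint torques, N m; "ee_pos": TCP position; "eef_rot": TCP orientation; "wrist_force": force on the tool from outside, world axes, zero at the start; "wrist_torque": the same for the moment, N m; "finger_gap": finger opening in m; "grip_force": force on a finger pad.
Only numpy, scipy, OpenCV 4.12 (cv2) and the standard library are available. Lean on these libraries where they do the work, as an engineer would, in place of code of your own. Each camera call takes 0.05 s, during which the arm holds its last target. There are 200 camera calls.

## Task

Bring the next cell under the photometer's reading head: put the fingertips behind the upright handle on the hand wheel and push it round clockwise (seen from above) through exactly one full turn, back to the direction it pointed in at the start, without running past. Push gently with the outside of the fingers, never gripping the handle between them, leave everything else on the deck and the bench where it stands, and finish clear of the wheel.

Things in the scene. Friction and masses are not known exactly. Their poses are not given: they have to be found in the camera images.
- wheel (a joint): Turn of the photometer's hand wheel about its upright axis, rad: 0 at the start, grows as the wheel turns CLOCKWISE seen from above; one full turn is 6.283. The wheel has stiff friction (about 0.2 N m, so 3 to 4 N at the handle move it) and stays where it is left. A stop blocks it after 0.8 rad the wrong way; it runs nearly two turns the right way.
- axis (a point): Point on the hand wheel's upright axis at the height of the rim's centreline (102 mm above the table). The wheel lies level: aluminium rim of 60 mm centreline radius, 12 mm thick (its top 108 mm above the table), three thin spokes, steel hub 28 mm across whose top is 112 mm above the table. It sits on a round grey gearbox (84 mm across, 20 to 30 mm tall) on the white photometer case.
- handle (a point): The wheel's spoke handle: an upright black cylinder 18 mm in diameter standing on the rim at the end of one spoke, 60 mm from the axis. This point is its middle, on its own centreline, 30 mm above the rim's centreline; the handle's top is 155 mm above the table. It goes round with the wheel; it starts in any direction.
- grip: The handle itself as a body, a sleeve that spins freely on its pin; origin on its centreline at the rim's centreline height (102 mm above the table), 60 mm from the wheel axis.
- photometer: White instrument case 270 x 380 mm, deck 60 mm above the table. Origin on the table directly under the wheel axis; the case reaches from x = -90 to +180 mm and y = -190 to +190 mm in its own axes. On the deck, along y at x = 150 mm, runs the cell carriage, whose cells stand up to 116 mm above the table; a black reading head bridges it at y = 100 mm, up to 128 mm above the table. Heavy and fixed.
- cell (a point): Middle of the foremost cell (12 mm square cuvette) on the aluminium carriage, 90 mm above the table. The wheel drives the carriage along the case's +y, 30 mm per full turn clockwise. At the start it is 30 mm short of the reading head.
- port (a point): Reading position: the point under the middle of the black reading head where the cell should stand after one turn. Fixed to the case.
- vial: Small amber vial, 22 mm across, 45 mm tall, standing loose on the deck about 155 mm from the wheel axis. Origin: centre of its underside. Bystander, not to be disturbed.
- stopper: Rubber stopper, a cone 26 mm across at the top, 24 mm tall, standing loose on the deck about 155 mm from the wheel axis. Origin: centre of its underside. Bystander, not to be disturbed.
- dish: Steel weighing dish, 40 mm across, 12 mm tall, loose on the deck about 165 mm from the wheel axis. Origin: centre of its underside. Bystander, not to be disturbed.
- reagent: White reagent bottle, 68 mm across, 150 mm tall, on the table left of the photometer. Origin: centre of its underside. Bystander, not to be disturbed.
- beaker: Glass beaker, 68 mm across, 90 mm tall, on the table right of the photometer. Origin: centre of its underside. Bystander, not to be disturbed.
- spatula: Steel spoon lying on the table at the right, about 200 mm long. Origin: centre of its underside. Bystander, not to be disturbed.
- rackbox: Open blue plastic box with dividers, 90 x 120 x 45 mm, on the table at the left. Origin: centre of its underside. Bystander, not to be disturbed.
- jar: Amber jar, 60 mm across, 80 mm tall, on the table at the right. Origin: centre of its underside. Bystander, not to be disturbed.

How it is judged:
By the outcome, as a careful person would: the job done as asked, in the order asked, and still so for the second after the job is handed in, with the robot touching nothing.
It also fails if it takes over 58 s, if anything falls off the work surface, if the arm or the gripper's body presses on something with over 40 N, if the wrist force passes 120 N, or if a joint passes its speed limit or range.

## Working session

There is one attempt and no reset: what is moved stays moved. The work goes in short steps, Python scripts to look and compute and a tool call to move; the robot and the scene stay as the last step left them, time stands still between calls to the robot, and variables do not carry over. Pictures are saved under pics/ and viewed, at most 10 in all, crops included, and the job is handed in when it is done.

Besides the shell and the picture viewer there is one more tool, called after "Emit:" by a JSON object that holds its "op" and its "data", one argument or row to a line. move_arm: Moves the arm, as the interface text tells. Its arguments: {"type":"object","properties":{"hand":{"type":"array"},"linear":{"type":"array"},"yaw":{"type":"array"}},"required":["hand","linear","yaw"]}

```bash
mkdir -p pics
cat > h.py <<'E'
import numpy as np, cv2
from station import readout, read_camera, camera_info, manip, finder
def proj(cam,P):
    c=camera_info(cam);T=np.array(c["T"]);p=(np.atleast_2d(P)-T[:3,3])@T[:3,:3]
    s=p[:,:2]/p[:,2:];s=s*(1+c["k1"]*(s**2).sum(1,keepdims=True))
    return s*[c["fx"],c["fy"]]+[c["cx"],c["cy"]]
def ray(cam,uv):
    c=camera_info(cam);T=np.array(c["T"]);d=(np.array(uv,float)-[c["cx"],c["cy"]])/[c["fx"],c["fy"]];s=d.copy()
    for _ in range(20): s=d/(1+c["k1"]*(s@s))
    return T[:3,3],T[:3,:3]@np.r_[s,1]
def atz(cam,uv,z):
    o,d=ray(cam,uv);return o+d*(z-o[2])/d[2]
def tri(a,b):
    (o1,d1),(o2,d2)=ray("top",a),ray("side",b)
    t=np.linalg.lstsq(np.c_[d1,-d2],o2-o1,rcond=None)[0];p,q=o1+t[0]*d1,o2+t[1]*d2
    return (p+q)/2,np.linalg.norm(p-q)
E
python3 - <<'E'
from h import *
np.set_printoptions(precision=4,suppress=True)
for c in("top","side"):
    cv2.imwrite(f"pics/{c}0.png",read_camera(c)[...,::-1]);print(c,np.array(camera_info(c)["T"])[:3])
    for n in("wheel","handle","grip","photometer","vial","stopper","dish","reagent","beaker","jar","cell"):
        r=finder.masks_of(c,n)
        for k in r[:2]:
            v,u=np.nonzero(k["region"]);print(n,round(k["score"],2),k["rect"],u.mean().round(1),v.mean().round(1))
s=readout.observe();print(s["time_s"],s["ee_pos"],s["eef_rot"])
E
```

```text
top [[-0.0023 -0.9937  0.1119  0.3593]
 [-1.      0.0023 -0.0001 -0.0266]
 [-0.0002 -0.1119 -0.9937  1.458 ]]
wheel 0.73 [274.9, 177.3, 308.0, 215.8] 291.3 197.7
photometer 0.85 [237.4, 148.6, 345.0, 228.5] 290.9 186.0
photometer 0.68 [272.9, 181.3, 309.1, 217.6] 292.6 197.2
stopper 0.18 [242.1, 184.6, 256.1, 198.8] 248.5 191.6
reagent 0.95 [178.1, 206.4, 204.5, 226.2] 192.1 216.3
beaker 0.66 [413.2, 164.3, 438.1, 182.4] 423.7 173.4
jar 0.58 [435.2, 216.4, 460.4, 233.9] 449.1 225.9
cell 0.65 [267.2, 153.6, 298.5, 166.6] 283.7 158.7
side [[-0.988  -0.1104  0.108   0.3792]
 [-0.1544  0.6992 -0.6981  0.9114]
 [ 0.0016 -0.7064 -0.7078  1.0614]]
wheel 0.55 [280.1, 207.3, 329.2, 244.6] 306.6 224.8
handle 0.46 [324.5, 214.3, 330.4, 227.1] 326.9 221.9
handle 0.32 [350.7, 110.3, 366.4, 136.4] 358.8 122.6
grip 0.51 [279.5, 268.2, 293.4, 281.7] 285.3 276.4
grip 0.5 [325.9, 215.1, 330.5, 230.3] 326.9 222.1
vial 0.44 [312.7, 180.7, 321.0, 200.1] 318.6 189.7
stopper 0.32 [280.7, 206.6, 327.4, 244.9] 306.8 225.8
dish 0.69 [278.4, 269.5, 294.9, 283.6] 285.4 275.8
reagent 0.56 [290.9, 335.2, 322.5, 385.2] 306.2 360.4
beaker 0.98 [296.2, 117.6, 308.7, 146.3] 302.9 130.9
jar 0.95 [350.9, 111.7, 366.9, 136.4] 358.6 122.6
cell 0.82 [245.8, 210.1, 260.7, 235.4] 252.4 223.7
1.2 [0.1492 0.6583 0.2454] [ 3.1221 -0.3492  0.    ]
```

View pics/top0.png

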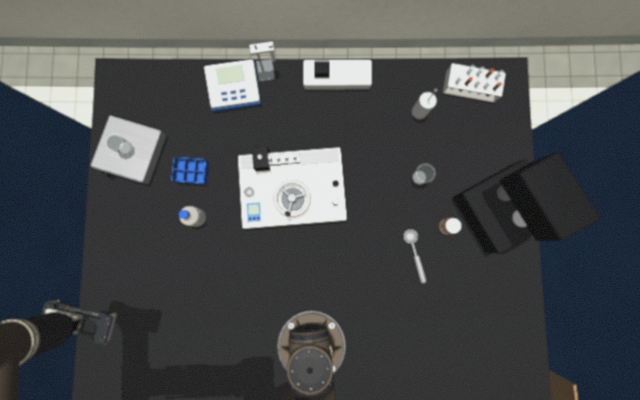

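View pics/side0.png

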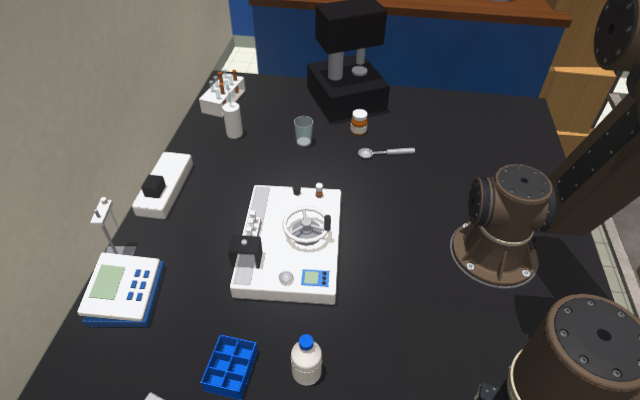

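The top view shows the case with the wheel near (292,198) and its handle near (288,213). In the side view the wheel is near (306,228) and the handle is at (327,222), on the robot side. I'll enlarge both.

Run:
```python
from h import *
a=cv2.imread("pics/top0.png")[140:235,230:355];b=cv2.imread("pics/side0.png")[180:305,225:350]
f=lambda i,k:cv2.resize(i,None,fx=k,fy=k,interpolation=cv2.INTER_CUBIC)
a,b=f(a,6),f(b,4.6)
cv2.imwrite("pics/ta.png",a);cv2.imwrite("pics/sb.png",b)
```

```text
(no output)
```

View pics/ta.png

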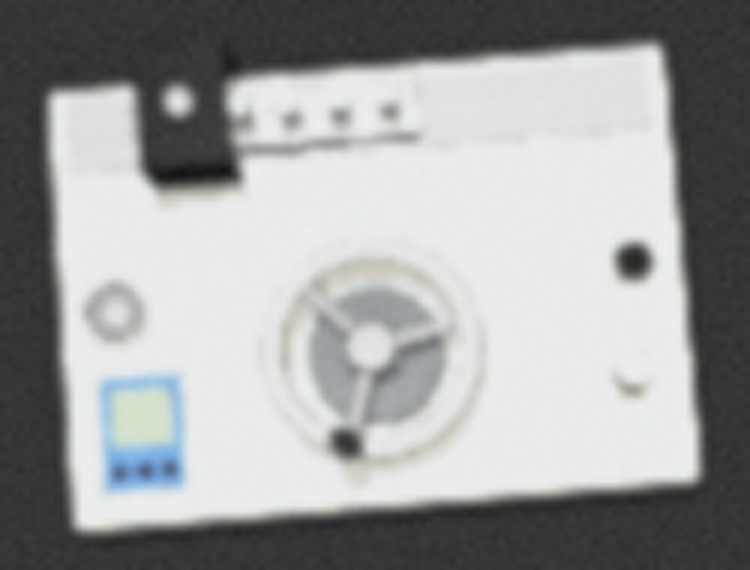

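View pics/sb.png

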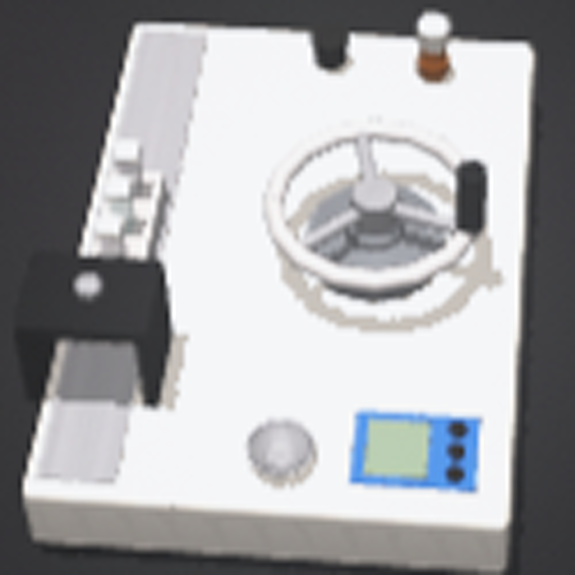

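The crops show, in the top view, the hub at full-frame px (291.4,196.9) and the handle top at (287.1,213.3). The dish is on the left of the deck, the stopper and vial on the right. In the side view the hub top is at (305.9,221.4) and the handle's middle at (326.8,222.5).

Run:
```python
from h import *
from scipy.optimize import least_squares
np.set_printoptions(precision=4,suppress=True)
ct=lambda x,y:((x+.5)/6-.5+230,(y+.5)/6-.5+140); cs=lambda x,y:((x+.5)/4.6-.5+225,(y+.5)/4.6-.5+180)
print("hub",tri(ct(371,344),cs(374,192)),atz("top",ct(371,344),.112),atz("side",cs(374,192),.112))
print("handle top",tri(ct(345,440),cs(471,166)),atz("top",ct(345,442),.150),atz("side",cs(470,197),.132))
for n,t,s,z in(("vialtop",(632,370),(433,22),.105),("stoppertop",(633,262),(327,38),.084),("dish",(113,312),(283,448),.072)):print(n,atz("top",ct(*t),z),atz("side",cs(*s),z))
cor=[atz("top",ct(*p),.06) for p in((50,92),(660,45),(700,482),(77,530))]
print("corners",np.array(cor)); u=cor[0]-cor[1];w=cor[3]-cor[2];print(np.linalg.norm(u),np.linalg.norm(cor[1]-cor[2]),np.degrees(np.arctan2(u[1],u[0])),np.degrees(np.arctan2(w[1],w[0])))
c=np.mean(cor,0);yy=(u+w)/np.linalg.norm(u+w);xx=np.array([yy[1],-yy[0],0]);print("axis from case",c-.045*xx)
# rim ellipse fit (inner+outer) top crop, by ray at z .102
```

```text
hub (array([0.5309, 0.065 , 0.1101]), np.float64(0.0006254821747416991)) [0.5303 0.0648 0.112 ] [0.5309 0.0666 0.112 ]
handle top (array([0.4715, 0.0764, 0.1546]), np.float64(0.0026083606342855174)) [0.4695 0.0767 0.15  ] [0.4725 0.0797 0.132 ]
vialtop [ 0.5154 -0.0885  0.105 ] [ 0.519  -0.0902  0.105 ]
stoppertop [ 0.5832 -0.0905  0.084 ] [ 0.5879 -0.0865  0.084 ]
dish [0.5552 0.2235 0.072 ] [0.5553 0.2266 0.072 ]
corners [[ 0.6938  0.2667  0.06  ]
 [ 0.7227 -0.1093  0.06  ]
 [ 0.4523 -0.1312  0.06  ]
 [ 0.4242  0.245   0.06  ]]
0.37715040383764104 0.271330972347298 94.40362464583806 94.26675535475037
axis from case [0.5284 0.0644 0.06  ]
```

```bash
cat >> h.py <<'E'
A=np.array([.5305,.065]);TH0=169.;D=.0185
def pose():
    s=readout.observe();R=cv2.Rodrigues(np.array(s["eef_rot"],float))[0]
    return np.array(s["ee_pos"]),np.degrees(np.arctan2(R[1,0],R[0,0])),R
def rows(tg,p=None,psi0=None):
    """targets (x,y,z,psi deg) -> shift rows mm in tool axes, yaw deg"""
    if p is None: p,psi0,_=pose()
    a=np.radians(psi0);X=np.array([np.cos(a),np.sin(a),0]);Y=np.array([np.sin(a),-np.cos(a),0])
    L=[];W=[]
    for t in tg:
        d=(np.array(t[:3])-p)*1000;L.append([round(float(v)*2)/2 for v in(d@X,d@Y,-d[2])])
        W.append(round(((psi0-t[3]+180)%360-180)*2)/2)
    return L,W
def push(turn,d=D,z=.141):
    """TCP pose with the tool's +x face touching the handle at turn (deg)"""
    th=np.radians(TH0-turn);psi=75-325*turn/360;b=np.radians(psi)
    q=A+.06*np.array([np.cos(th),np.sin(th)])-d*np.array([np.cos(b),np.sin(b)])
    return [*q,z,psi]
E
python3 - <<'E'
from h import *
s=readout.observe();p,y,R=pose();print(p,y,R.round(3).tolist(),s["q"])
print(rows([push(0,D+.02,.245)]))
E
```

```text
[0.14915213 0.65828279 0.24537099] -12.764329956081458 [[0.975, -0.221, 0.0], [-0.221, -0.975, -0.0], [0.0, 0.0, -1.0]] [ 1.63611257e+00  3.58590279e-01  1.19078136e-02  2.43360485e-07
 -1.22413743e+00 -2.88095915e-01]
([[441.5, 534.5, 0.5]], [-88.0])
```

Emit:
{"op": "move_arm", "data": {
  "hand": [1, 1, 1, 1, 1, 1, 1, 1, 1, 1, 1, 1],
  "linear": [
    [31, 38, 0],
    [63, 76, 0],
    [94, 114, 0],
    [126, 152, 0],
    [157, 190, 0],
    [189, 228, 0],
    [220, 266, 0],
    [252, 304, 0],
    [283, 342, 0],
    [315, 380, 0],
    [346, 418, 0],
    [378, 456, 0]
  ],
  "yaw": [-7, -14, -21, -28, -35, -42, -49, -56, -63, -70, -77, -84]
}}

```text
time_s: 2.4
ee_pos: [0.4123, 0.1393, 0.2459]
eef_rot: [-2.566, -1.812, -0.002]
wrist_force: [1.2, 1.1, -0.2]
finger_gap: 0.0014
grip_force: 0.0
```

Run:
```python
from h import *
s=readout.observe();p,y,R=pose();print(s["time_s"],p,y,s["q"],s["finger_gap"],s["wrist_force"])
print(rows([push(0,D+.02,.245),push(0,D+.02,.141)]))
```

```text
2.4 [0.41227441 0.13929905 0.24594983] 70.47478359569728 [ 7.82341243e-01 -5.12044745e-02 -4.83995962e-01  9.07260625e-05
 -1.13650718e+00  2.01843351e+00] 0.0013542062871212948 [ 1.20830599  1.06852157 -0.15524942]
([[-78.0, 80.0, 1.0], [-78.0, 80.0, 105.0]], [-4.5, -4.5])
```

```bash
cat >> h.py <<'E'
def push(turn,d=D,z=.141,back=0):
    th=np.radians(TH0-turn);psi=TH0-90-turn;b=np.radians(psi)
    q=A+.06*np.array([np.cos(th),np.sin(th)])-d*np.array([np.cos(b),np.sin(b)])
    return [*q,z,psi+180*back]
E
python3 - <<'E'
from h import *
print(rows([push(0,D+.018,.245),push(0,D+.018,.141)]))
E
```

```text
([[-75.5, 82.5, 1.0], [-75.5, 82.5, 105.0]], [-8.5, -8.5])
```

Emit:
{"op": "move_arm", "data": {
  "hand": [1, 1, 1, 1, 1, 1, 1, 1, 1],
  "linear": [
    [-30, 33, 0],
    [-60, 66, 0],
    [-75.5, 82.5, 1],
    [-75.5, 82.5, 1],
    [-75.5, 82.5, 30],
    [-75.5, 82.5, 60],
    [-75.5, 82.5, 85],
    [-75.5, 82.5, 105],
    [-75.5, 82.5, 105]
  ],
  "yaw": [-4, -8, -8.5, -8.5, -8.5, -8.5, -8.5, -8.5, -8.5]
}}

```text
time_s: 3.3
ee_pos: [0.462, 0.0419, 0.1382]
eef_rot: [-2.429, -1.991, 0.007]
wrist_force: [-0.4, 0.1, 0.4]
finger_gap: 0.0004
grip_force: 0.0
```

Run:
```python
from h import *
s=readout.observe();p,y,R=pose();print(s["time_s"],p,y,s["q"],s["finger_gap"],s["wrist_force"])
print(rows([push(0,D+.018,.141),push(0,D+.005),push(0,D)]))
f=lambda i,k:cv2.resize(i,None,fx=k,fy=k,interpolation=cv2.INTER_CUBIC)
a=f(read_camera("side")[170:295,225:375,::-1],4);b=f(read_camera("top")[155:235,250:330,::-1],6)[:480]
cv2.imwrite("pics/c1.png",a)
```

```text
3.3 [0.46202793 0.04191359 0.13822916] 78.68353780902133 [ 5.16189197e-01  1.16204844e-01 -5.84092788e-01 -7.60071732e-04
 -8.75046429e-01  2.42837759e+00] 0.000399140750198862 [-0.3599582   0.09626969  0.40916522]
([[-1.0, 3.0, -3.0], [12.0, 2.5, -3.0], [17.0, 2.5, -3.0]], [-0.5, -0.5, -0.5])
```

View pics/c1.png

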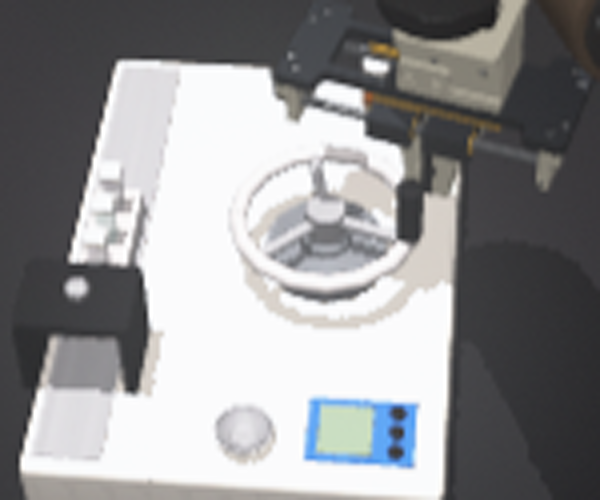

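Side view: the closed fingers stand upright behind the handle (410,210), on the vial side, and the rim and hub are clear below them. Next I feel for contact.

Emit:
{"op": "move_arm", "data": {
  "hand": [1, 1, 1, 1, 1, 1],
  "linear": [
    [4, 2.5, -3],
    [8, 2.5, -3],
    [11, 2.5, -3],
    [13, 2.5, -3],
    [15, 2.5, -3],
    [15, 2.5, -3]
  ],
  "yaw": [0, 0, 0, 0, 0, 0]
}}

```text
time_s: 4.0
ee_pos: [0.4692, 0.0566, 0.1434]
eef_rot: [-2.429, -1.992, -0.0]
wrist_force: [0.2, 1.0, -0.6]
finger_gap: 0.0007
grip_force: 0.0
```

Emit:
{"op": "move_arm", "data": {
  "hand": [1, 1, 1, 1],
  "linear": [
    [1, 0, 0],
    [2, 0, 0],
    [3, 0, 0],
    [3, 0, 0]
  ],
  "yaw": [0, 0, 0, 0]
}}

```text
time_s: 4.4
ee_pos: [0.4698, 0.0594, 0.1434]
eef_rot: [2.429, 1.992, -0.0]
wrist_force: [-0.1, 0.6, -0.5]
finger_gap: 0.0002
grip_force: 0.0
```

Run:
```python
from h import *
s=readout.observe();p,y,R=pose();print(s["time_s"],p,y,s["wrist_force"]);print(push(0))
```

```text
4.4 [0.46981961 0.05936889 0.14335428] 78.69432913555764 [-0.12393258  0.58561262 -0.50293022]
[np.float64(0.46807240257867405), np.float64(0.05828843682881092), 0.141, 79.0]
```

Emit:
{"op": "move_arm", "data": {
  "hand": [1, 1, 1],
  "linear": [
    [1, 0, 1],
    [2, 0, 1],
    [2, 0, 1]
  ],
  "yaw": [0, 0, 0]
}}

```text
time_s: 4.7
ee_pos: [0.4698, 0.0609, 0.1422]
eef_rot: [2.429, 1.992, -0.002]
wrist_force: [-1.6, -2.4, -0.4]
finger_gap: 0.0006
grip_force: 1.2
```

Emit:
{"op": "move_arm", "data": {
  "hand": [1, 1, 1],
  "linear": [
    [1, 0, 0],
    [2, 0, 0],
    [2, 0, 0]
  ],
  "yaw": [0, 0, 0]
}}

```text
time_s: 5.0
ee_pos: [0.4702, 0.0631, 0.1422]
eef_rot: [-2.429, -1.992, 0.001]
wrist_force: [-2.7, -3.0, 1.3]
finger_gap: 0.0001
grip_force: 1.8
```

Emit:
{"op": "move_arm", "data": {
  "hand": [1, 1, 1],
  "linear": [
    [1, 0, 0],
    [2, 0, 0],
    [2, 0, 0]
  ],
  "yaw": [0, 0, 0]
}}

```text
time_s: 5.3
ee_pos: [0.4709, 0.0653, 0.1423]
eef_rot: [-2.429, -1.992, 0.0]
wrist_force: [-2.2, -2.6, 0.4]
finger_gap: 0.0006
grip_force: 1.7
```

Run:
```python
from h import *
s=readout.observe();p,y,R=pose();print(p,y,s["wrist_force"],s["wrist_torque"])
f=lambda i,k:cv2.resize(i,None,fx=k,fy=k,interpolation=cv2.INTER_CUBIC)
im=read_camera("side")[...,::-1].copy()
ti=proj("side",[p-[0,0,.019]+R@[0,0,0],p-[0,0,.019]+R@[0,.01,0],p-[0,0,.019]-R@[0,.01,0]]);print(ti)
cv2.imwrite("pics/c2.png",f(im[190:245,290:360],10)[:550])
```

```text
[0.47092077 0.06528997 0.14228245] 78.69474315616262 [-2.22178586 -2.5749532   0.39486394] [-1.08461068  0.57163473 -0.00251146]
[[328.01083965 220.7400628 ]
 [324.48954731 219.78392817]
 [331.54558417 221.69981474]]
```

View pics/c2.png

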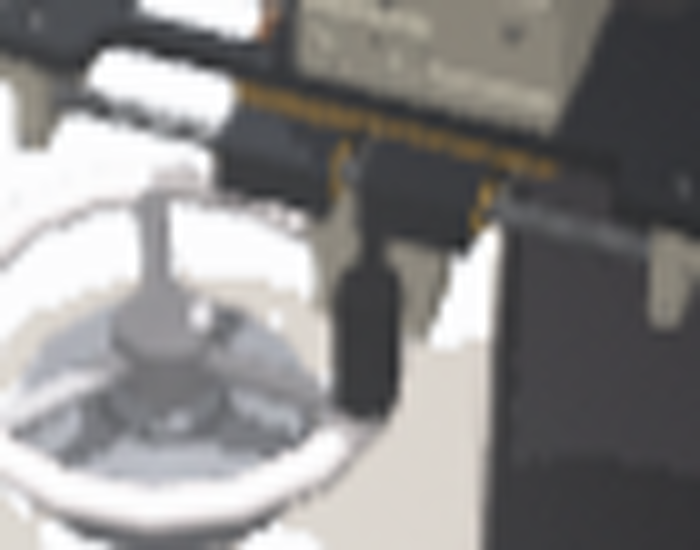

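The fingers are centred behind the handle (365,330) and the wheel has begun to move. Contact came about 2.5 mm later than planned, so I set D=16 mm and carry on round the arc.

```bash
sed -i 's/D=.0185/D=.016/' h.py
python3 - <<'E'
from h import *
print(push(4),push(5));t=range(10,70,5)
L,W=rows([push(k) for k in t]);print(L,W)
E
```

```text
[np.float64(0.46840334570101555), np.float64(0.06507432948552616), 0.141, 75.0] [np.float64(0.4684141005506289), np.float64(0.06615805421400686), 0.141, 74.0]
[[6.0, -3.5, 1.5], [11.0, -3.5, 1.5], [16.5, -3.5, 1.5], [22.0, -2.5, 1.5], [27.5, -1.5, 1.5], [32.5, 0.0, 1.5], [37.5, 2.0, 1.5], [42.5, 4.5, 1.5], [47.0, 7.5, 1.5], [51.0, 11.0, 1.5], [55.0, 14.5, 1.5], [59.0, 18.5, 1.5]] [9.5, 14.5, 19.5, 24.5, 29.5, 34.5, 39.5, 44.5, 49.5, 54.5, 59.5, 64.5]
```

Emit:
{"op": "move_arm", "data": {
  "hand": [1, 1, 1, 1, 1, 1, 1, 1, 1, 1, 1, 1],
  "linear": [
    [6, -2, 1],
    [11, -3, 1],
    [16.5, -3, 1],
    [22, -2.5, 1],
    [27.5, -1.5, 1],
    [32.5, 0, 1],
    [37.5, 2, 1],
    [42.5, 4.5, 1],
    [47, 7.5, 1],
    [51, 11, 1],
    [55, 14.5, 1],
    [59, 18.5, 1]
  ],
  "yaw": [8, 14.5, 19.5, 24.5, 29.5, 34.5, 39.5, 44.5, 49.5, 54.5, 59.5, 64.5]
}}

```text
time_s: 6.55
ee_pos: [0.5008, 0.1201, 0.1415]
eef_rot: [-3.117, -0.383, -0.0]
wrist_force: [-3.6, 0.5, 2.0]
finger_gap: -0.0
grip_force: 1.9
```

Run:
```python
from h import *
s=readout.observe();p,y,R=pose();print(p,y,s["wrist_force"],s["finger_gap"],push(65))
for c in("side","top"):
    read_camera(c)
    for n in ("handle","grip"):
        for r in finder.masks_of(c,n)[:2]:
            v,u=np.nonzero(r["region"]);print(c,n,round(r["score"],2),u.mean(),v.mean(),len(u),atz(c,(u.mean(),v.mean()),.132))
h=A+.06*np.array([np.cos(np.radians(104)),np.sin(np.radians(104))]);print("expect",h,proj("side",[*h,.132]))
L,W=rows([push(k) for k in range(70,130,5)]);print(L,W)
```

```text
[0.50076385 0.12008522 0.14149452] 13.991688787975109 [-3.5858071   0.4612321   1.96550339] -2.6666425899657994e-05 [np.float64(0.500459954643604), np.float64(0.11934699324696511), 0.141, 14.0]
expect [0.51598469 0.12321774] [[307.88406139 232.84302906]]
[[4.5, -1.0, 0.5], [10.0, -1.5, 0.5], [15.5, -2.0, 0.5], [21.0, -1.5, 0.5], [26.0, -1.0, 0.5], [31.5, 0.5, 0.5], [36.5, 2.0, 0.5], [41.5, 4.0, 0.5], [46.5, 6.5, 0.5], [51.0, 9.5, 0.5], [55.5, 13.0, 0.5], [59.5, 16.5, 0.5]] [5.5, 10.5, 15.5, 20.5, 25.5, 30.5, 35.5, 40.5, 45.5, 50.5, 55.5, 60.5]
```

Emit:
{"op": "move_arm", "data": {
  "hand": [1, 1, 1, 1, 1, 1, 1, 1, 1, 1, 1, 1],
  "linear": [
    [4.5, -1, 0],
    [10, -1.5, 0],
    [15.5, -2, 0],
    [21, -1.5, 0],
    [26, -1, 0],
    [31.5, 0.5, 0],
    [36.5, 2, 0],
    [41.5, 4, 0],
    [46.5, 6.5, 0],
    [51, 9.5, 0],
    [55.5, 13, 0],
    [59.5, 16.5, 0]
  ],
  "yaw": [5.5, 10.5, 15.5, 20.5, 25.5, 30.5, 35.5, 40.5, 45.5, 50.5, 55.5, 60.5]
}}

```text
time_s: 8.05
ee_pos: [0.5626, 0.1186, 0.1415]
eef_rot: [-2.886, 1.238, -0.0]
wrist_force: [-1.7, 2.9, 0.6]
finger_gap: 0.0004
grip_force: 1.8
```

Run:
```python
from h import *
s=readout.observe();p,y,R=pose();print(p,y,s["q"],s["wrist_force"],s["finger_gap"],push(125))
L,W=rows([push(k) for k in range(130,190,5)]);print(L,W)
```

```text
[0.56262156 0.11859643 0.14148566] -46.42343174007564 [ 5.47370415e-01  2.84526129e-01 -3.51417944e-01 -8.86976035e-04
 -9.33733588e-01  2.13711099e-01] [-1.6633435   2.88903439  0.62152689] 0.00041001090160962424 [np.float64(0.5625458540929751), np.float64(0.11818893903295824), 0.141, -46.0]
[[5.5, -1.0, 0.5], [11.0, -1.5, 0.5], [16.5, -2.0, 0.5], [21.5, -1.5, 0.5], [27.0, -1.0, 0.5], [32.5, 0.0, 0.5], [37.5, 1.5, 0.5], [42.5, 4.0, 0.5], [47.5, 6.0, 0.5], [52.0, 9.0, 0.5], [56.5, 12.5, 0.5], [60.5, 16.0, 0.5]] [4.5, 9.5, 14.5, 19.5, 24.5, 29.5, 34.5, 39.5, 44.5, 49.5, 54.5, 59.5]
```

Emit:
{"op": "move_arm", "data": {
  "hand": [1, 1, 1, 1, 1, 1, 1, 1, 1, 1, 1, 1],
  "linear": [
    [5.5, -1, 0],
    [11, -1.5, 0],
    [16.5, -2, 0],
    [21.5, -1.5, 0],
    [27, -1, 0],
    [32.5, 0, 0],
    [37.5, 1.5, 0],
    [42.5, 4, 0],
    [47.5, 6, 0],
    [52, 9, 0],
    [56.5, 12.5, 0],
    [60.5, 16, 0]
  ],
  "yaw": [4.5, 9.5, 14.5, 19.5, 24.5, 29.5, 34.5, 39.5, 44.5, 49.5, 54.5, 59.5]
}}

```text
time_s: 9.25
ee_pos: [0.593, 0.0639, 0.1415]
eef_rot: [-1.891, 2.506, 0.001]
wrist_force: [-0.8, 5.2, 0.4]
finger_gap: 0.0004
grip_force: 2.1
```

Run:
```python
from h import *
s=readout.observe();p,y,R=pose();print(p,y,s["q"],s["wrist_force"],s["finger_gap"],push(185))
L,W=rows([push(k) for k in range(190,250,5)]);print(L,W)
```

```text
[0.59297301 0.06392316 0.14153401] -105.92595141001767 [ 0.43423991  0.31636553 -0.30425452 -0.00107635 -0.94839598 -0.71157419] [-0.84229033  5.24512778  0.42740374] 0.0004012741158154401 [np.float64(0.592585899449371), np.float64(0.06384194578599316), 0.141, -106.0]
[[5.5, -1.0, 0.5], [11.0, -1.5, 0.5], [16.5, -1.5, 0.5], [21.5, -1.5, 0.5], [27.0, -1.0, 0.5], [32.5, 0.5, 0.5], [37.5, 2.0, 0.5], [42.5, 4.0, 0.5], [47.5, 6.5, 0.5], [52.0, 9.5, 0.5], [56.0, 13.0, 0.5], [60.0, 16.5, 0.5]] [5.0, 10.0, 15.0, 20.0, 25.0, 30.0, 35.0, 40.0, 45.0, 50.0, 55.0, 60.0]
```

Emit:
{"op": "move_arm", "data": {
  "hand": [1, 1, 1, 1, 1, 1, 1, 1, 1, 1, 1, 1],
  "linear": [
    [5.5, -1, 0],
    [11, -1.5, 0],
    [16.5, -1.5, 0],
    [21.5, -1.5, 0],
    [27, -1, 0],
    [32.5, 0.5, 0],
    [37.5, 2, 0],
    [42.5, 4, 0],
    [47.5, 6.5, 0],
    [52, 9.5, 0],
    [56, 13, 0],
    [60, 16.5, 0]
  ],
  "yaw": [5, 10, 15, 20, 25, 30, 35, 40, 45, 50, 55, 60]
}}

```text
time_s: 10.45
ee_pos: [0.5617, 0.0105, 0.1417]
eef_rot: [-0.385, 3.115, 0.001]
wrist_force: [3.4, 1.1, -2.3]
finger_gap: 0.0005
grip_force: 1.9
```

Run:
```python
from h import *
s=readout.observe();p,y,R=pose();print(p,y,s["q"],s["wrist_force"],s["finger_gap"],push(245))
L,W=rows([push(k) for k in range(250,290,5)]);print(L,W)
```

```text
[0.56169665 0.0105222  0.14174449] -165.91653869370066 [ 3.67169206e-01  2.62894680e-01 -3.82209807e-01  4.90773999e-05
 -9.22200787e-01 -1.69219167e+00] [ 3.36326065  1.14031726 -2.25743111] 0.0005264985484043855 [np.float64(0.5605400453563959), np.float64(0.010653006753034898), 0.141, -166.0]
[[6.5, -1.0, 0.5], [12.0, -1.5, 0.5], [17.0, -1.5, 0.5], [22.5, -1.5, 0.5], [28.0, -0.5, 0.5], [33.0, 0.5, 0.5], [38.5, 2.0, 0.5], [43.5, 4.0, 0.5]] [5.0, 10.0, 15.0, 20.0, 25.0, 30.0, 35.0, 40.0]
```

Emit:
{"op": "move_arm", "data": {
  "hand": [1, 1, 1, 1, 1, 1, 1, 1, 1, 1, 1],
  "linear": [
    [6, -1, 0],
    [12, -1.5, 0],
    [17, -1.5, 0],
    [22.5, -1.5, 0],
    [28, -0.5, 0],
    [33, 0.5, 0],
    [38.5, 2, 0],
    [43.5, 4, 0],
    [43.5, 4, 0],
    [33, -8, 0],
    [33, -8, 0]
  ],
  "yaw": [5, 10, 15, 20, 25, 30, 35, 40, 40, 40, 40]
}}

```text
time_s: 11.55
ee_pos: [0.532, -0.0065, 0.1415]
eef_rot: [0.697, 3.062, -0.0]
wrist_force: [-0.8, 0.5, 0.0]
finger_gap: 0.0003
grip_force: 0.0
```

Run:
```python
from h import *
s=readout.observe();p,y,R=pose();print(p,y,s["q"],s["wrist_force"],push(285),push(285,D+.018,.245,1))
```

```text
[ 0.53201852 -0.00647869  0.14151469] 154.34289055439834 [ 3.56951304e-01  2.18832814e-01 -4.44299726e-01  5.93362868e-04
 -9.07107521e-01 -2.37591404e+00] [-0.75241132  0.49073881  0.03279721] [np.float64(0.518578435933442), np.float64(0.004058418873424748), 0.141, -206.0] [np.float64(0.534756728766827), np.float64(-0.0038322617687786466), 0.245, -26.0]
```

Emit:
{"op": "move_arm", "data": {
  "hand": [1, 1, 1, 1, 1, 1, 1, 1, 1, 1, 1, 1],
  "linear": [
    [0, 0, -30],
    [0, 0, -60],
    [0, 0, -65],
    [0, 0, -65],
    [0, 0, -65],
    [0, 0, -65],
    [0, 0, -65],
    [0, 0, -65],
    [0, 0, -65],
    [0, 0, -65],
    [0, 0, -65],
    [0, 0, -65]
  ],
  "yaw": [0, 0, -8, -16, -24, -32, -40, -48, -56, -64, -72, -80]
}}

```text
time_s: 12.75
ee_pos: [0.5306, -0.0062, 0.2061]
eef_rot: [1.441, -2.791, -0.0]
wrist_force: [0.1, 0.4, 0.5]
finger_gap: 0.0001
grip_force: 0.0
```

Emit:
{"op": "move_arm", "data": {
  "hand": [1, 1, 1, 1, 1, 1, 1, 1, 1, 1, 1, 1],
  "linear": [
    [0, 0, 0],
    [0, 0, 0],
    [0, 0, 0],
    [0, 0, 0],
    [0, 0, 0],
    [0, 0, 0],
    [0, 0, 0],
    [0, 0, 0],
    [0, 0, 0],
    [0, 0, 0],
    [0, 0, 0],
    [0, 0, 0]
  ],
  "yaw": [-8.5, -17, -25.5, -34, -42.5, -51, -59.5, -68, -76.5, -85, -93, -100]
}}

```text
time_s: 13.95
ee_pos: [0.5306, -0.0062, 0.2062]
eef_rot: [3.064, -0.691, -0.001]
wrist_force: [-0.5, -0.1, -0.3]
finger_gap: 0.0003
grip_force: 0.0
```

Run:
```python
from h import *
f=lambda i,k:cv2.resize(i,None,fx=k,fy=k,interpolation=cv2.INTER_CUBIC)
s=readout.observe();p,y,R=pose();print(s["time_s"],p,y,s["q"])
for c in("side",):
    im=read_camera(c)
    for n in ("handle","grip"):
        for r in finder.masks_of(c,n)[:2]:
            v,u=np.nonzero(r["region"]);print(c,n,round(r["score"],2),u.mean(),v.mean(),len(u),atz(c,(u.mean(),v.mean()),.132))
for t in(280,285,290):
    a=np.radians(TH0-t);print(t,proj("side",[*(A+.06*np.array([np.cos(a),np.sin(a)])),.132]))
cv2.imwrite("pics/c3.png",f(im[180:255,265:360,::-1],8))
print(rows([push(285,D+.016,.205,1),push(285,D+.016,.141,1)]))
```

```text
13.95 [ 0.53057028 -0.00619026  0.20615053] -25.399731533595286 [ 3.58126228e-01  1.52392904e-01 -3.61821154e-01 -8.62913157e-05
 -1.05720984e+00  7.69403671e-01]
side handle 0.39 319.5131578947368 203.3421052631579 76 [0.50177362 0.01279892 0.132     ]
280 [[317.12492264 202.07290669]]
285 [[318.7342003  202.80092314]]
290 [[320.25481196 203.6285566 ]]
([[1.0, -4.0, 1.0], [1.0, -4.0, 65.0]], [0.0, 0.0])
```

View pics/c3.png

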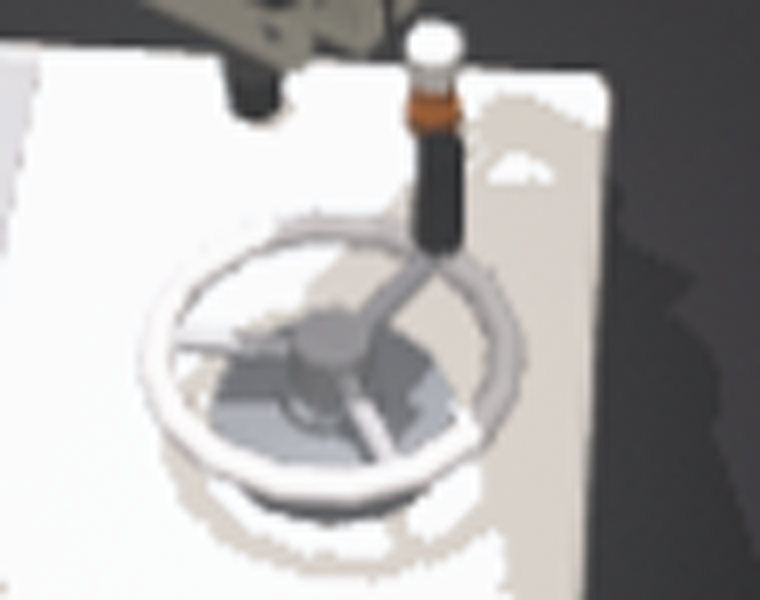

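The handle is upright at about px (320,204), which puts the turn near 287° as planned. Stopper and vial are undisturbed. I go down behind it and push on with the opposite face.

Emit:
{"op": "move_arm", "data": {
  "hand": [1, 1, 1, 1, 1],
  "linear": [
    [1, -2, 0],
    [1, -2, 30],
    [1, -2, 55],
    [1, -2, 64],
    [1, -2, 64]
  ],
  "yaw": [0, 0, 0, 0, 0]
}}

```text
time_s: 14.6
ee_pos: [0.5316, -0.0047, 0.1413]
eef_rot: [3.06, -0.703, -0.004]
wrist_force: [-0.6, -0.5, 0.8]
finger_gap: 0.0004
grip_force: 0.0
```

Run:
```python
from h import *
s=readout.observe();p,y,R=pose();print(s["time_s"],p,y,s["wrist_force"])
L,W=rows([push(285,D+.008,.141,1),push(285,D+.002,.141,1)]+[push(k,D,.141,1) for k in range(290,340,5)]);print(L,W)
```

```text
14.6 [ 0.53160144 -0.00473654  0.14129267] -25.870679602669973 [-0.57703748 -0.5241099   0.7997016 ]
[[-7.5, -2.0, 0.5], [-13.5, -2.0, 0.5], [-21.0, -1.0, 0.5], [-26.0, -0.5, 0.5], [-31.5, 0.0, 0.5], [-37.0, -0.5, 0.5], [-42.5, -1.0, 0.5], [-47.5, -2.5, 0.5], [-53.0, -4.0, 0.5], [-58.0, -6.0, 0.5], [-62.5, -8.5, 0.5], [-67.0, -11.5, 0.5]] [0.0, 0.0, 5.0, 10.0, 15.0, 20.0, 25.0, 30.0, 35.0, 40.0, 45.0, 50.0]
```

Emit:
{"op": "move_arm", "data": {
  "hand": [1, 1, 1, 1, 1, 1, 1, 1, 1, 1, 1, 1],
  "linear": [
    [-7.5, -2, 0],
    [-13.5, -2, 0],
    [-20, -1, 0],
    [-26, -0.5, 0],
    [-31.5, 0, 0],
    [-37, -0.5, 0],
    [-42.5, -1, 0],
    [-47.5, -2.5, 0],
    [-53, -4, 0],
    [-58, -6, 0],
    [-62.5, -8.5, 0],
    [-67, -11.5, 0]
  ],
  "yaw": [0, 0, 5, 10, 15, 20, 25, 30, 35, 40, 45, 50]
}}

```text
time_s: 15.8
ee_pos: [0.4766, 0.0349, 0.1436]
eef_rot: [-2.475, 1.934, -0.002]
wrist_force: [0.4, -4.4, -0.2]
finger_gap: 0.0001
grip_force: 1.9
```

Run:
```python
from h import *
s=readout.observe();p,y,R=pose();print(s["time_s"],p,y,s["wrist_force"],push(335,D,.141,1))
L,W=rows([push(k,D,.141,1) for k in (338,341,344,347,349,349)]+[push(349,D+.015,.141,1)]*2+[push(349,D+.05,.2,1)]);print(L,W)
```

```text
15.8 [0.47660216 0.03492676 0.14356711] -76.00303781731324 [ 0.38533275 -4.3731151  -0.21517276] [np.float64(0.47615300675303485), np.float64(0.03495995464360399), 0.141, -76.0]
[[-3.5, 1.0, 2.5], [-6.5, 2.0, 2.5], [-9.5, 2.0, 2.5], [-13.0, 2.5, 2.5], [-15.0, 2.5, 2.5], [-15.0, 2.5, 2.5], [-0.5, 6.0, 2.5], [-0.5, 6.0, 2.5], [33.5, 14.5, -56.5]] [3.0, 6.0, 9.0, 12.0, 14.0, 14.0, 14.0, 14.0, 14.0]
```

Emit:
{"op": "move_arm", "data": {
  "hand": [1, 1, 1, 1, 1, 1, 1, 1, 1, 1, 1, 1],
  "linear": [
    [-3.5, 1, 1],
    [-6.5, 2, 1],
    [-9.5, 2, 1],
    [-12.5, 2.5, 1],
    [-14, 2.5, 1],
    [-14, 2.5, 1],
    [0, 6, 1],
    [0, 6, -30],
    [0, 6, -75],
    [50, 6, -100],
    [100, 6, -100],
    [150, 6, -100]
  ],
  "yaw": [3, 6, 9, 12, 14, 14, 14, 14, 14, 14, 14, 14]
}}

```text
time_s: 17.0
ee_pos: [0.5074, -0.1082, 0.2444]
eef_rot: [-2.226, 2.212, -0.004]
wrist_force: [1.5, 0.7, -1.2]
finger_gap: 0.0005
grip_force: 0.0
```

Emit:
{"op": "move_arm", "data": {
  "hand": [1, 1, 1, 1, 1],
  "linear": [
    [50, 0, 0],
    [100, 0, 0],
    [130, 0, 0],
    [130, 0, 0],
    [130, 0, 0]
  ],
  "yaw": [0, 0, 0, 0, 0]
}}

```text
time_s: 17.5
ee_pos: [0.5065, -0.2377, 0.2422]
eef_rot: [-2.223, 2.219, 0.0]
wrist_force: [-0.3, 0.3, -0.3]
finger_gap: 0.0006
grip_force: 0.0
```

```bash
cat > cmp.py <<'E'
from h import *
import sys
f=lambda i,k:cv2.resize(i,None,fx=k,fy=k,interpolation=cv2.INTER_CUBIC)
s=readout.observe();p,y,R=pose();print(s["time_s"],p,y)
def cen(im,box):
    x0,y0,x1,y1=box;g=np.clip(150.-im[y0:y1,x0:x1].astype(float).mean(2),0,60)
    v,u=np.mgrid[y0:y1,x0:x1];return (g*u).sum()/g.sum(),(g*v).sum()/g.sum(),g.sum()
out=[]
for c in("side","top"):
    a=cv2.imread(f"pics/{c}0.png");im=read_camera(c)[...,::-1];cv2.imwrite(f"pics/{c}_{sys.argv[1]}.png",im)
    box=(316,206,335,233) if c=="side" else (280,207,296,220)
    print(c,"before",cen(a,box),"now",cen(im,box))
    x0,y0,x1,y1=(275,195,345,250) if c=="side" else (265,175,320,225)
    out.append(np.hstack([cv2.resize(q[y0:y1,x0:x1],(390,290),interpolation=cv2.INTER_CUBIC) for q in(a,im)]))
cv2.imwrite(f"pics/cmp_{sys.argv[1]}.png",np.vstack(out))
for t in(0,-5,-10,-15):
    r=np.radians(TH0-t);h=A+.06*np.array([np.cos(r),np.sin(r)]);print(t,proj("side",[*h,.132]),proj("top",[*h,.15]))
E
python3 cmp.py a
```

```text
17.5 [ 0.50648323 -0.2377251   0.24223411] -89.89832585127213
side before (np.float64(326.5578157231263), np.float64(222.84288333715327), np.float64(5817.333333333334)) now (np.float64(327.36811044367164), np.float64(219.69875645484248), np.float64(6326.0))
top before (np.float64(287.3116137744767), np.float64(213.42201215395002), np.float64(987.3333333333335)) now (np.float64(291.2436484798), np.float64(213.78467305289462), np.float64(800.3333333333334))
0 [[327.27177431 221.58418733]] [[287.1577685  212.62767986]]
-5 [[327.8215156  220.18885896]] [[288.67740667 212.85056099]]
-10 [[328.20173102 218.76868149]] [[290.2119591  212.94046333]]
-15 [[328.41092866 217.33486068]] [[291.74957021 212.89668848]]
```

View pics/cmp_a.png

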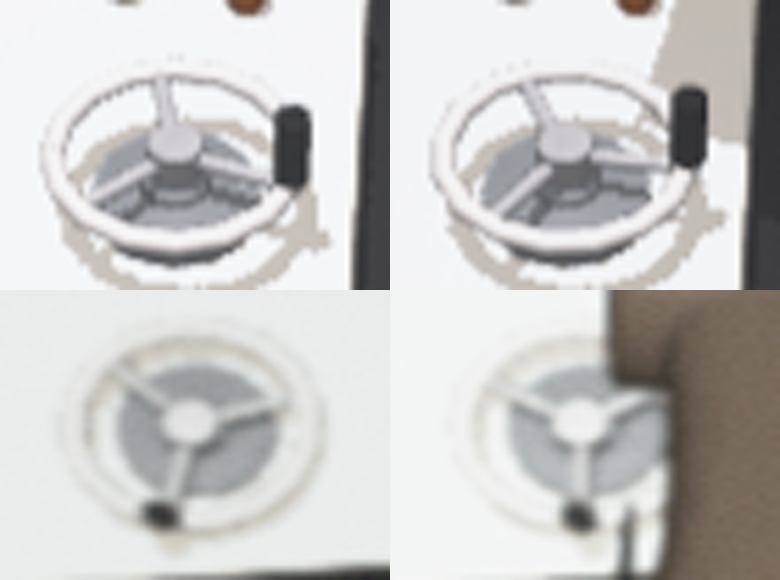

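Compare picture: right column (now) vs left (start): the handle is at about (690,128) versus (292,146) in the side rows, so roughly 11–13° short. Bystanders unchanged. I'll sharpen the number with a tighter darkness threshold.

```bash
cat > ang.py <<'E'
from h import *
import sys
from scipy.optimize import brentq
def cen(im,box):
    x0,y0,x1,y1=box;m=im[y0:y1,x0:x1].astype(float).mean(2);g=np.clip(130.-m,0,90)
    n,l,st,ce=cv2.connectedComponentsWithStats((g>0).astype(np.uint8));k=1+st[1:,4].argmax();g=g*(l==k)
    v,u=np.mgrid[y0:y1,x0:x1];return np.array([(g*u).sum(),(g*v).sum()])/g.sum(),g.sum(),st[k].tolist()
for c,z in(("side",.1315),("top",.152)):
    a=cv2.imread(f"pics/{c}0.png");b=cv2.imread(f"pics/{c}_{sys.argv[1]}.png")
    box=(316,200,336,234) if c=="side" else (280,208,296,219)
    ra,rb=cen(a,box),cen(b,box);print(c,ra,rb)
    h=[atz(c,r[0],z)[:2]-A for r in(ra,rb)];print([float(np.degrees(np.arctan2(*q[::-1]))%360) for q in h],[float(np.linalg.norm(q)) for q in h],"chord deg",float(np.degrees(2*np.arcsin(np.linalg.norm(h[0]-h[1])/.12))))
E
python3 ang.py a
```

```text
side (array([326.9440592 , 222.61400851]), np.float64(5720.333333333333), [8, 15, 7, 17, 98]) (array([328.27770354, 218.86492599]), np.float64(6485.333333333334), [9, 11, 7, 16, 101])
[165.82504007778778, 179.13825817239604] [0.0603200441144502, 0.06019493716498038] chord deg 13.371143407235106
top (array([287.34687357, 213.46964856]), np.float64(730.3333333333334), [5, 4, 5, 4, 18]) (array([291.2020757 , 213.77350427]), np.float64(546.0000000000001), [10, 4, 4, 5, 16])
[170.2627982222421, 182.24930728393036] [0.06284719711304278, 0.0630575997752973] chord deg 12.580248670694186
```

Run:
```python
from h import *
p,y,_=pose()
print(rows([push(348,D+.015,.242,1),push(348,D+.015,.142,1)]))
```

```text
([[-269.5, 34.5, 0.5], [-269.5, 34.5, 100.5]], [-1.0, -1.0])
```

Emit:
{"op": "move_arm", "data": {
  "hand": [1, 1, 1, 1, 1, 1, 1, 1, 1, 1, 1, 1],
  "linear": [
    [-50, 6, 0],
    [-100, 12, 0],
    [-150, 19, 0],
    [-200, 25, 0],
    [-245, 31, 0],
    [-269, 34.5, 0],
    [-269, 34.5, 0],
    [-269, 34.5, 30],
    [-269, 34.5, 65],
    [-269, 34.5, 90],
    [-269, 34.5, 100],
    [-269, 34.5, 100]
  ],
  "yaw": [0, 0, -1, -1, -1, -1, -1, -1, -1, -1, -1, -1]
}}

```text
time_s: 18.8
ee_pos: [0.4709, 0.0321, 0.1416]
eef_rot: [2.244, -2.196, -0.001]
wrist_force: [-0.2, 0.6, -0.7]
finger_gap: 0.0002
grip_force: 0.0
```

Run:
```python
from h import *
s=readout.observe();p,y,R=pose();print(s["time_s"],p,y,s["wrist_force"])
L,W=rows([push(348,D+.008,.142,1),push(348,D+.002,.142,1)]+[push(k,D,.142,1) for k in (350,352,354,356,358,359,359)]);print(L,W)
```

```text
18.8 [0.47089853 0.03205304 0.14159377] -88.76111491051104 [-0.15261153  0.63277837 -0.7205631 ]
[[-8.0, 0.0, -0.5], [-14.0, 0.0, -0.5], [-18.0, 0.5, -0.5], [-20.0, 0.5, -0.5], [-22.5, 1.0, -0.5], [-24.5, 1.5, -0.5], [-26.5, 1.5, -0.5], [-27.5, 1.5, -0.5], [-27.5, 1.5, -0.5]] [0.0, 0.0, 2.0, 4.0, 6.0, 8.0, 10.0, 11.0, 11.0]
```

Push, back off 20 mm, lift and move away to check.

Emit:
{"op": "move_arm", "data": {
  "hand": [1, 1, 1, 1, 1, 1, 1, 1, 1, 1, 1, 1],
  "linear": [
    [-8, 0, 0],
    [-14, 0, 0],
    [-18, 0.5, 0],
    [-20, 0.5, 0],
    [-22.5, 1, 0],
    [-24.5, 1.5, 0],
    [-26.5, 1.5, 0],
    [-27.5, 1.5, 0],
    [-27.5, 1.5, 0],
    [-10, 3, 0],
    [-6, 3, -35],
    [-6, 3, -80]
  ],
  "yaw": [0, 0, 2, 4, 6, 8, 10, 11, 11, 11, 11, 11]
}}

```text
time_s: 20.0
ee_pos: [0.4676, 0.0376, 0.222]
eef_rot: [2.022, -2.401, -0.002]
wrist_force: [2.0, 0.8, 0.5]
finger_gap: 0.0004
grip_force: 0.0
```

Emit:
{"op": "move_arm", "data": {
  "hand": [1, 1, 1, 1, 1, 1, 1, 1, 1],
  "linear": [
    [40, 0, -20],
    [90, 0, -20],
    [140, 0, -20],
    [190, 0, -20],
    [240, 0, -20],
    [290, 0, -20],
    [300, 0, -20],
    [300, 0, -20],
    [300, 0, -20]
  ],
  "yaw": [0, 0, 0, 0, 0, 0, 0, 0, 0]
}}

```text
time_s: 20.9
ee_pos: [0.4176, -0.2572, 0.2424]
eef_rot: [-2.023, 2.403, -0.0]
wrist_force: [-0.9, 0.5, -0.2]
finger_gap: 0.0002
grip_force: 0.0
```

```bash
python3 cmp.py b; python3 ang.py b
```

```text
20.9 [ 0.41764919 -0.2571644   0.242411  ] -99.82730814257118
side before (np.float64(326.5578157231263), np.float64(222.84288333715327), np.float64(5817.333333333334)) now (np.float64(326.58839718185817), np.float64(222.75517393218848), np.float64(6056.0))
top before (np.float64(287.3116137744767), np.float64(213.42201215395002), np.float64(987.3333333333335)) now (np.float64(287.5741910023678), np.float64(213.5240726124704), np.float64(844.6666666666667))
0 [[327.27177431 221.58418733]] [[287.1577685  212.62767986]]
-5 [[327.8215156  220.18885896]] [[288.67740667 212.85056099]]
-10 [[328.20173102 218.76868149]] [[290.2119591  212.94046333]]
-15 [[328.41092866 217.33486068]] [[291.74957021 212.89668848]]
side (array([326.9440592 , 222.61400851]), np.float64(5720.333333333333), [8, 15, 7, 17, 98]) (array([327.19029021, 222.25120694]), np.float64(6145.0), [8, 15, 7, 16, 99])
[165.82504007778778, 167.20339844805054] [0.0603200441144502, 0.060455549126453886] chord deg 1.3932889724131574
top (array([287.34687357, 213.46964856]), np.float64(730.3333333333334), [5, 4, 5, 4, 18]) (array([287.61137441, 213.54923644]), np.float64(633.0), [6, 4, 4, 4, 15])
[170.2627982222421, 171.11234852117582] [0.06284719711304278, 0.06297136385907631] chord deg 0.8986010436928449
```

View pics/cmp_b.png

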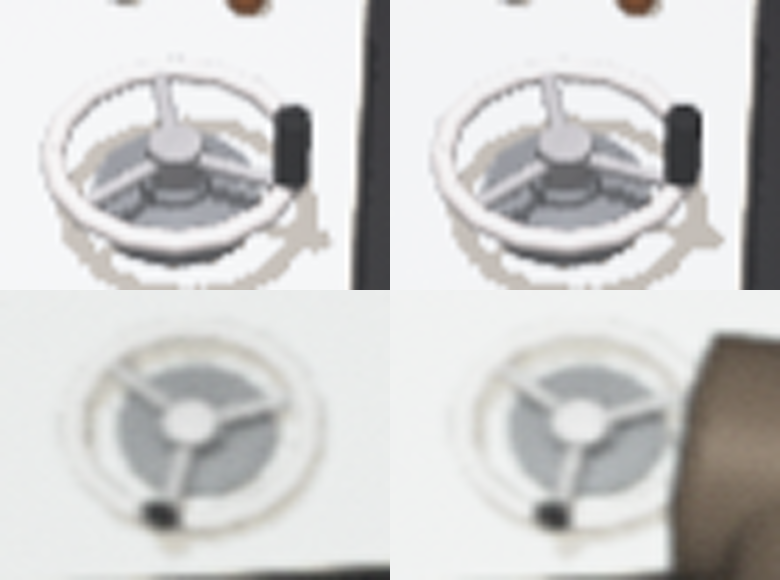

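Start and now match in both views, within about 1° short of a full turn and not past it. The arm is clear, so I hand in.

```bash
python3 -c "
from station import manip;print(manip.finish_job())"
```

```text
the job is handed in; nothing more can be done
None
```

The wheel was pushed clockwise through one full turn, ending about 1° short of its start direction by camera and not past it; the arm finished clear, the wheel and the deck items in view looked undisturbed, and the job is handed in (no verdict returned).

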